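Roll the fat clock-weight shell to the line on the mat

ROBOT

A 7-joint arm with a two-finger parallel gripper is mounted at the origin on a cart in front of the work surface, level with it; the furniture and walls round the work are solid. World frame = base frame: x ahead of the robot, y to its left, z up, the work surface at z = 0. Lengths are in m, angles in rad, forces in N, time in s.
With the tool pointing down it reaches from about 0.425 to 0.925 m from the base axis. Payload 6.8 kg.
Tool frame: the origin (TCP) lies on the centre line of the jaws, within the pads' length; the fingertips stand 8 mm ahead of it and the grasp point (between the pads) lies 11 mm behind it (bot.tips_ahead is the distance from the TCP to the fingertips, in m); z points along the fingers, y is the line along which they close (so a half turn about z gives the same grasp; the last joint's range is limited). The gripper opens to 85 mm and grips with 20 to 120 N. Pads are 22 mm wide; open, the fingers measure 114 mm over their backs; the gripper's body (76 mm by 85 mm) begins 54 mm behind the grasp point. The pads swing forward as they close: fully open they stand 13 mm farther back than shut.
Start: joints at [-0.108, 0.477, 0.022, 1.555, -0.011, 1.109, -0.083], TCP at [0.675, 0, 0.239] pointing down, gripper open.
Joint ranges: [-2.96, 2.96], [-0.34, 2.1], [-1.41, 1.46], [0.24, 2.44], [-1.37, 4.51], [0.17, 1.92], [-2.96, 2.96]. Speed limits (rad/s): [2.39, 2.39, 3.14, 3.14, 3.14, 3.14, 3.14].

INTERFACE

Orientations are given as a unit quaternion [w, x, y, z].
In Python, from station import bot gives the robot as it stands.
- The arm moves only by the tool send_rows, never from a script. Its argument "deltas" is text: rows parted by semicolons, each of 4 numbers parted by spaces: the shift along the tool's x, y, z in m, then the turn about the tool's z in degrees. In form: x y z spin; .... A call has 1 to 5 rows; each row is the pose to reach, as a shift and turn from the pose commanded when the call began, along the tool's axes at that moment; what a row does not reach only later rows make up. A row lasts 1/10 s, in which the tool goes at most 50 mm and 8.59 degrees, less where a joint would pass 70% of its speed; a pose out of reach is approached as far as the arm can. A call with a gripper value outside its range is refused whole. "claw" is the opening, from 0 (shut) to 1 (fully open), set as the call begins (left out, the last holds). The fingers move at their own pace and stop on an object; "force" is the grip in N (left out, the last holds). Time passes only in rows, so rows that repeat a pose let the fingers close. It gives the time, the measured TCP pose, the force, the opening and the grip force at its end, in the units of the state.
- bot.get_obs(): the state, without advancing time (a new reading comes with each control period).
- bot.read_camera(name): name is "scene" or "side" or "wrist"; returns a dict with "img" (420x560x3 uint8, red, green, blue), "depth" (420x560 float32, m along the optical axis (not along the pixel's ray), 0 where there is no reading), "fx", "fy", "cx", "cy" (pixels), "dist_coeffs" ([k1, k2, p1, p2, k3] as OpenCV has them; the pictures are not rectified), "camera_from_world" (4x4, takes a point from world to camera coordinates). Camera axes: x right, y up, looking along -z (the intrinsics and any distortion apply to the point x, -y, -z); pixel columns grow to the right and rows downward; lengths in m; the calibration is good to about 2 mm. A picture is of the moment at which its call begins.
- bot.hand_in(): hands the job in; it is judged then, once.
Trained networks look in a picture, given as the dict that the camera call returned (one of the last four; its "shot" number tells which), for a name from the list of things; names that differ only in an ending like _2 or _b are one class to them, and where a whole thing is asked for, a point or a joint stands for the part that bears it (a point fixed in the world has none). Each returns a list of dicts, best first, with "confidence" (0 to 1); they miss things now and then, are a little off and sometimes report something else, mostly with a low value. They report only what shows in the picture. A call takes as long as a camera call.
- bot.masks_of(picture, query): "mask" (420x560 bool, what is visible of it).
- bot.landmark_of(picture, query): "xyz" ([x, y, z] in m, in world coordinates, good to about 4 mm: a listed point, or the origin of a listed thing).
The state is a dict: "t": time; "q": joint angles; "joint_vel": joint speeds; "joint_torque": joint torques, N m; "eef_pos": TCP position; "tool_rot": TCP orientation; "contact_force": force on the tool from outside, world axes, zero at the start; "torque": the same for the moment, N m; "gripper_width": opening from 0.0 (shut) to 1.0 (fully open); "grasp_force": force on a finger pad.
Only numpy, scipy, OpenCV 4.12 (cv2) and the standard library are available. Lean on these libraries where they do the work, as an engineer would, in place of code of your own. Each camera call takes 0.05 s, during which the arm holds its last target. There are 200 camera calls.

TASK

Two empty brass weight shells lie on the leather bench mat. Roll the fatter one along the mat (pushing along on its top does it), never dragging it unturned or lifting it off, until it rests squarely over the pale line across the middle of the mat, ready for its seam to be marked there. Leave the slimmer shell and the two collets beside the mat where they are.

Things in the scene. Friction and masses are not known exactly. Their poses are not given: they have to be found in the camera images.
- fat_shell: the fatter brass cylinder, 72 mm diameter, 76 mm long, about 0.35 kg, on its side near either end of the mat. Origin at its centre, 36 mm above the mat; x along its axis, level and nearly parallel to the line; y and z turn as it rolls, z up at the start. It is 90 to 130 mm from the line, about half a turn of rolling. Slight rolling resistance: let go at rest, it stays
- slim_shell: the slimmer brass cylinder, 50 mm diameter, 76 mm long, lying the same way towards the other end of the mat; to be left alone. Origin at its centre, 25 mm above the mat; x axis along its axis
- collet_a: small brass lathe collet, 22 mm diameter, 32 mm tall, standing on the bench beside the far long edge of the mat; to be left alone. Origin at the centre of its foot
- collet_b: small steel lathe collet, 21 mm diameter, 30 mm tall, standing on the bench beside the far long edge of the mat; to be left alone. Origin at the centre of its foot
- line (a point): middle of the pale line, 4 mm wide and 146 mm long, drawn across the middle of the dark leather mat (150 x 380 mm, 4 mm thick, fixed flat on the bench). The point lies on the mat's upper face, 4 mm above the bench; x axis along the line, y axis along the mat's long side (the direction to roll, + or -), z up

How it is judged:
By the outcome, as a careful person would: the job done as asked, in the order asked, and still so for the second after the job is handed in, with the robot touching nothing.
It also fails if it takes over 56 s, if anything falls off the work surface, if the arm or the gripper's body presses on something with over 40 N, if the wrist force passes 120 N, or if a joint passes its speed limit or range.

## Working session

There is one attempt and no reset: what is moved stays moved. The work goes in short steps, Python scripts to look and compute and a tool call to move; the robot and the scene stay as the last step left them, time stands still between calls to the robot, and variables do not carry over. Pictures are saved under pics/ and viewed, at most 10 in all, crops included, and the job is handed in when it is done.

Besides the shell and the picture viewer there is one more tool, called after "Request:" as name(argument=value, ...) on one line, values as JSON. send_rows: Moves the arm, as the interface text tells. Its arguments: {"type":"object","properties":{"deltas":{"type":"string"},"claw":{"type":"number"},"force":{"type":"number"}},"required":["deltas"]}

```bash
mkdir -p pics
cat > h.py <<'E'
import numpy as np, cv2
from station import bot
def cloud(p, mask):
    """world points of masked pixels with depth"""
    v,u=np.nonzero(mask&(p["depth"]>0)); d=p["depth"][v,u]
    K=np.array([[p["fx"],0,p["cx"]],[0,p["fy"],p["cy"]],[0,0,1]])
    n=cv2.undistortPoints(np.c_[u,v].astype(np.float64)[:,None],K,np.array(p["dist_coeffs"],float))[:,0]
    c=np.c_[n[:,0]*d,-n[:,1]*d,-d,np.ones(len(d))]
    return (c@np.linalg.inv(np.array(p["camera_from_world"])).T)[:,:3]
def save(p,n): cv2.imwrite(f"pics/{n}.png",p["img"][:,:,::-1])
E
python3 - <<'E'
from h import *
o=bot.get_obs(); print(o["t"],o["eef_pos"],o["tool_rot"],bot.tips_ahead)
for c in ["scene","side"]:
    p=bot.read_camera(c); save(p,c+"0")
    for q in ["fat_shell","slim_shell","collet_a","line"]:
        for l in bot.landmark_of(p,q)[:2]: print(c,q,np.round(l["xyz"],4),round(l["confidence"],2))
        if q!="line":
            for m in bot.masks_of(p,q)[:2]:
                P=cloud(p,m["mask"]); 
                if len(P): print("  mask",len(P),m["confidence"],np.percentile(P,[2,50,98],axis=0).round(3).tolist())
E
```

```text
0.0 [ 6.74384824e-01 -2.51527595e-05  2.38301492e-01] [-6.23306846e-04  7.07101465e-01  7.07111447e-01 -7.28996611e-04] 0.008
scene fat_shell [0.5072 0.015  0.04  ] 0.78
  mask 2120 0.9 [[0.462, -0.003, 0.009], [0.492, 0.039, 0.057], [0.544, 0.058, 0.076]]
scene slim_shell [ 0.488  -0.1873  0.0275] 0.85
  mask 124 0.73 [[0.591, -0.043, 0.001], [0.598, -0.032, 0.023], [0.607, -0.027, 0.03]]
  mask 953 0.57 [[0.448, -0.239, 0.002], [0.482, -0.172, 0.039], [0.529, -0.158, 0.054]]
scene collet_a [ 0.6005 -0.0362  0.0036] 0.64
scene collet_a [ 0.5834 -0.1438  0.0024] 0.45
  mask 127 0.49 [[0.591, -0.043, -0.0], [0.598, -0.032, 0.023], [0.608, -0.027, 0.03]]
  mask 128 0.48 [[0.573, -0.156, -0.001], [0.581, -0.14, 0.021], [0.599, -0.134, 0.031]]
scene line [ 0.5027 -0.0855  0.0045] 0.64
side fat_shell [0.508  0.0142 0.0408] 0.6
  mask 2035 0.68 [[0.465, -0.024, 0.014], [0.495, -0.009, 0.056], [0.539, 0.044, 0.078]]
side slim_shell [ 0.487  -0.1886  0.0284] 0.61
  mask 2036 0.88 [[0.451, -0.22, 0.006], [0.481, -0.205, 0.043], [0.523, -0.165, 0.056]]
side collet_a [ 0.5846 -0.1428  0.0006] 0.68
  mask 166 0.62 [[0.575, -0.158, 0.005], [0.582, -0.152, 0.027], [0.591, -0.142, 0.034]]
  mask 161 0.54 [[0.594, -0.05, 0.003], [0.6, -0.045, 0.024], [0.611, -0.033, 0.032]]
side line [ 0.5026 -0.0799  0.0021] 0.77
```

View pics/scene0.png

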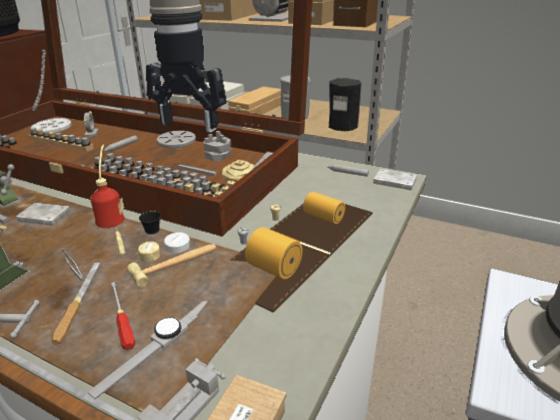

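View pics/side0.png

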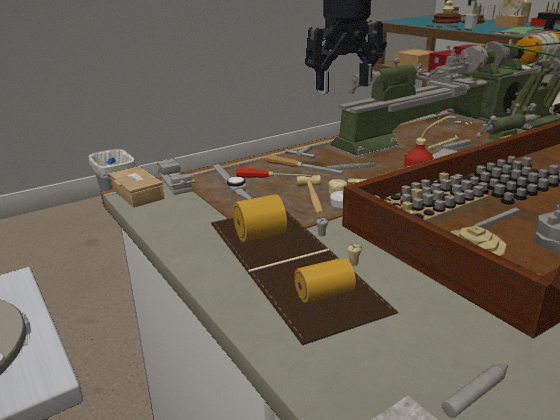

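```bash
cat >> h.py <<'E'
from scipy.optimize import least_squares
def fit(p,name="fat_shell",R=.036,near=None):
    """centre x,y and axis yaw (deg from world x) of the shell, from its mask"""
    for m in bot.masks_of(p,name):
        k=cv2.erode(m["mask"].astype(np.uint8),np.ones((3,3)))>0
        P=cloud(p,k); P=P[P[:,2]>.012]
        if len(P)<300: continue
        def r(s):
            a=np.array([np.cos(s[0]),np.sin(s[0])]); n=np.array([-a[1],a[0]])
            return np.hypot(P[:,:2]@n-s[1],P[:,2]-s[2])-R
        b=None
        for rep in range(2):
            s=least_squares(r,[0,np.median(P[:,1]),.04],loss="soft_l1",f_scale=.001).x
            P=P[abs(r(s))<.003]
        a=np.array([np.cos(s[0]),np.sin(s[0])]); n=np.array([-a[1],a[0]])
        t=P[:,:2]@a; lo,hi=np.percentile(t,[.5,99.5])
        c=(lo+hi)/2*a+s[1]*n
        return dict(n=len(P),c=c.round(4),z=round(s[2],4),yaw=round(np.degrees(s[0]),2),len=round(hi-lo,4),rms=round(float(np.sqrt(np.mean(r(s)**2))),4))
def line(p,c0=(.5027,-.082)):
    P=cloud(p,np.ones(p["depth"].shape,bool)); I=p["img"][p["depth"]>0].astype(int)
    k=(abs(P[:,0]-c0[0])<.085)&(abs(P[:,1]-c0[1])<.03)&(abs(P[:,2]-.004)<.006)&(I.min(1)>100)&(I[:,0]>I[:,2]+10)
    Q=P[k]
    if len(Q)<20: return len(Q)
    f=cv2.fitLine(Q[:,:2].astype(np.float32),cv2.DIST_HUBER,0,.001,.001)[:,0]
    f[:2]*=np.sign(f[0])
    t=(Q[:,:2]-f[2:])@f[:2]; lo,hi=np.percentile(t,[1,99])
    return dict(n=len(Q),c=(f[2:]+f[:2]*(lo+hi)/2).round(4),yaw=round(float(np.degrees(np.arctan2(f[1],f[0]))),2),len=round(hi-lo,3),z=round(Q[:,2].mean(),4))
E
python3 - <<'E'
from h import *
for c in ["scene","side","wrist"]:
    p=bot.read_camera(c); print(c,fit(p),line(p)); print("  slim",fit(p,"slim_shell",.025))
    if c=="wrist": save(p,"wrist0")
E
```

```text
scene {'n': 1341, 'c': array([0.5016, 0.018 ]), 'z': np.float64(0.0393), 'yaw': np.float64(-10.29), 'len': np.float64(0.0719), 'rms': 0.001} {'n': 174, 'c': array([ 0.5008, -0.0863]), 'yaw': -13.95, 'len': np.float64(0.173), 'z': np.float64(0.0014)}
  slim {'n': 619, 'c': array([ 0.4867, -0.1885]), 'z': np.float64(0.0283), 'yaw': np.float64(-10.92), 'len': np.float64(0.0734), 'rms': 0.0012}
side {'n': 1556, 'c': array([0.5061, 0.0166]), 'z': np.float64(0.0414), 'yaw': np.float64(-10.95), 'len': np.float64(0.0731), 'rms': 0.0011} {'n': 339, 'c': array([ 0.5022, -0.0836]), 'yaw': -6.88, 'len': np.float64(0.172), 'z': np.float64(0.0036)}
  slim {'n': 1542, 'c': array([ 0.4905, -0.1897]), 'z': np.float64(0.0306), 'yaw': np.float64(-11.62), 'len': np.float64(0.0729), 'rms': 0.001}
wrist {'n': 5421, 'c': array([0.5069, 0.0177]), 'z': np.float64(0.0402), 'yaw': np.float64(-10.6), 'len': np.float64(0.0738), 'rms': 0.0007} {'n': 1268, 'c': array([ 0.503 , -0.0793]), 'yaw': -7.59, 'len': np.float64(0.172), 'z': np.float64(0.0027)}
  slim None
```

View pics/wrist0.png

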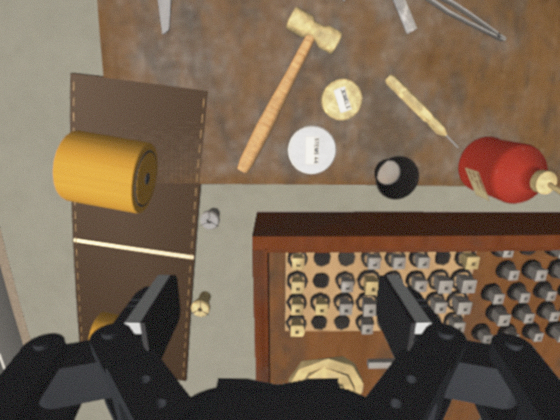

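```bash
sed -i 's/abs(P\[:,0\]-c0\[0\])<.085/abs(P[:,0]-c0[0])<.062/; s/<.03)&(abs/<.016)\&(abs/; s/I.min(1)>100/I.min(1)>130/' h.py
python3 - <<'E'
from h import *
for c in ["scene","side","wrist"]:
    p=bot.read_camera(c); print(c,fit(p),line(p))
m=np.zeros((420,560),bool); m[215:250,255:262]=1; print(cloud(p,m).min(0),cloud(p,m).max(0))
m=np.zeros((420,560),bool);
for u,v in [(76,240),(194,257),(73,73),(205,92),(187,375)]: m[:]=0;m[v,u]=1;print(u,v,cloud(p,m))
E
```

```text
scene {'n': 1350, 'c': array([0.5018, 0.018 ]), 'z': np.float64(0.0392), 'yaw': np.float64(-10.4), 'len': np.float64(0.0718), 'rms': 0.001} {'n': 50, 'c': array([ 0.4688, -0.0772]), 'yaw': -7.56, 'len': np.float64(0.053), 'z': np.float64(0.0034)}
side None {'n': 76, 'c': array([ 0.5012, -0.0821]), 'yaw': -8.65, 'len': np.float64(0.12), 'z': np.float64(0.006)}
wrist {'n': 5470, 'c': array([0.5069, 0.0177]), 'z': np.float64(0.0402), 'yaw': np.float64(-10.61), 'len': np.float64(0.0739), 'rms': 0.0007} {'n': 441, 'c': array([ 0.5027, -0.0804]), 'yaw': -8.41, 'len': np.float64(0.122), 'z': np.float64(0.0046)}
[ 0.64936096 -0.04791518  0.00088651] [ 0.6600371 -0.0342171  0.083869 ]
76 240 [[ 0.43417256 -0.07016574  0.00507353]]
194 257 [[ 0.57619256 -0.09108846  0.00431268]]
73 73 [[0.46049626 0.11709268 0.00475961]]
205 92 [[0.59987038 0.0941597  0.00303488]]
187 375 [[ 0.55096777 -0.26970382  0.00250656]]
```

Request:
send_rows(deltas="0.007 -0.042 0.02 3; 0.014 -0.083 0.05 6; 0.02 -0.124 0.08 9; 0.0265 -0.166 0.105 10.6; 0.0265 -0.166 0.118 10.6", claw=0.4)

```text
t: 2.05
eef_pos: [0.5007, 0.0266, 0.1184]
tool_rot: [-0.003, 0.769, 0.639, -0.004]
contact_force: [0.6, -0.5, 0.9]
gripper_width: 0.399
grasp_force: 0.0
```

Request:
send_rows(deltas="0 0 0 0; 0 0 0 0; 0 0 0 0")

```text
t: 2.35
eef_pos: [0.5113, 0.0265, 0.1226]
tool_rot: [0.001, 0.77, 0.639, 0.001]
contact_force: [-0.8, -0.1, 0.4]
gripper_width: 0.399
grasp_force: 0.0
```

Request:
send_rows(deltas="0 0 0.01 0; 0 0 0.02 0; 0 0 0.026 0; 0 0 0.026 0")

```text
t: 2.75
eef_pos: [0.5082, 0.0264, 0.094]
tool_rot: [-0.001, 0.769, 0.639, -0.001]
contact_force: [0.2, -0.2, -0.4]
gripper_width: 0.4
grasp_force: 0.0
```

Run:
```python
from h import *
o=bot.get_obs(); print(o["t"],o["eef_pos"],o["contact_force"])
p=bot.read_camera("side"); save(p,"side1"); print(fit(p))
cv2.imwrite("pics/s1c.png",cv2.resize(p["img"][90:300,180:420,::-1],None,fx=2.5,fy=2.5,interpolation=cv2.INTER_CUBIC))
```

```text
2.75 [0.50817288 0.0263576  0.09396779] [ 0.22966519 -0.17770405 -0.42407941]
{'n': 1552, 'c': array([0.5059, 0.0166]), 'z': np.float64(0.0415), 'yaw': np.float64(-10.78), 'len': np.float64(0.073), 'rms': 0.0011}
```

View pics/s1c.png

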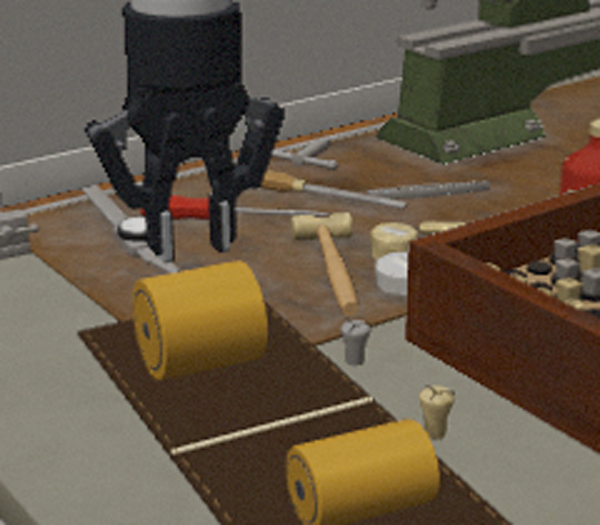

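Request:
send_rows(deltas="0 0 0.004 0; 0 0 0.007 0; 0 0 0.008 0; 0 0 0.009 0; 0 0 0.009 0")

```text
t: 3.35
eef_pos: [0.509, 0.0265, 0.0862]
tool_rot: [-0.0, 0.769, 0.639, -0.0]
contact_force: [0.5, 0.1, 0.2]
gripper_width: 0.398
grasp_force: 0.0
```

Request:
send_rows(deltas="0 0 0.001 0; 0 0 0.0015 0; 0 0 0.002 0; 0 0 0.002 0")

```text
t: 3.75
eef_pos: [0.509, 0.0265, 0.0843]
tool_rot: [-0.0, 0.769, 0.639, -0.0]
contact_force: [-0.4, 0.3, 0.3]
gripper_width: 0.398
grasp_force: 0.0
```

Request:
send_rows(deltas="0 0 0.001 0; 0 0 0.0015 0; 0 0 0.002 0; 0 0 0.002 0")

```text
t: 4.15
eef_pos: [0.5093, 0.0268, 0.0829]
tool_rot: [-0.0, 0.769, 0.639, 0.0]
contact_force: [-1.8, 0.8, 7.0]
gripper_width: 0.4
grasp_force: 3.5
```

Request:
send_rows(deltas="0 0 0.0005 0; 0 0 0.001 0; 0 0 0.0015 0; 0 0 0.0015 0")

```text
t: 4.55
eef_pos: [0.5096, 0.0275, 0.0826]
tool_rot: [-0.0, 0.769, 0.639, 0.001]
contact_force: [-5.3, 1.8, 19.8]
gripper_width: 0.4
grasp_force: 9.9
```

Request:
send_rows(deltas="-0.005 0 -0.0005 0; -0.014 0 -0.0005 -0.4; -0.024 0 -0.0005 -0.8; -0.032 0 -0.0005 -1.1; -0.036 0 -0.0005 -1.1")

```text
t: 5.05
eef_pos: [0.503, -0.0094, 0.0829]
tool_rot: [0.0, 0.764, 0.646, 0.001]
contact_force: [-4.8, -0.4, 15.6]
gripper_width: 0.4
grasp_force: 7.8
```

Run:
```python
from h import *
o=bot.get_obs(); print(o["t"],o["eef_pos"],o["contact_force"])
p=bot.read_camera("side"); print(fit(p))
p=bot.read_camera("wrist"); print(fit(p))
```

```text
5.05 [ 0.50304753 -0.00941809  0.08288182] [-4.79098391 -0.44605654 15.6094682 ]
{'n': 1493, 'c': array([ 0.5036, -0.0016]), 'z': np.float64(0.0414), 'yaw': np.float64(-9.79), 'len': np.float64(0.0742), 'rms': 0.0011}
{'n': 17747, 'c': array([ 5.029e-01, -4.000e-04]), 'z': np.float64(0.0402), 'yaw': np.float64(-9.85), 'len': np.float64(0.0731), 'rms': 0.0006}
```

Request:
send_rows(deltas="0 0 -0.005 0; 0.01 0 -0.008 0; 0.019 0 -0.008 0; 0.019 0 -0.003 0; 0.019 0 0 0")

```text
t: 5.75
eef_pos: [0.5062, 0.0111, 0.0819]
tool_rot: [-0.0, 0.763, 0.647, 0.001]
contact_force: [-9.4, 4.8, 40.6]
gripper_width: 0.403
grasp_force: 20.6
```

Request:
send_rows(deltas="0 0 0 0; -0.007 0 0 -0.2; -0.02 0 0 -0.6; -0.032 0 0 -1.1; -0.038 0 0 -1.1")

```text
t: 6.25
eef_pos: [0.4996, -0.0285, 0.0828]
tool_rot: [0.0, 0.757, 0.653, 0.0]
contact_force: [-5.9, 0.7, 22.7]
gripper_width: 0.402
grasp_force: 11.3
```

```bash
cat > c.py <<'E'
from h import *
o=bot.get_obs(); print(o["t"],o["eef_pos"].round(4) if hasattr(o["eef_pos"],"round") else o["eef_pos"],o["contact_force"])
n=np.array([np.sin(np.radians(8.4)),np.cos(np.radians(8.4))])
for c in ["side","wrist"]:
    p=bot.read_camera(c); f=fit(p); print(c,f, "to line",(f["c"]-[.505,-.0805])@n if f else None, line(p))
E
python3 c.py
```

```text
6.25 [ 0.4996 -0.0285  0.0828] [-5.91146633  0.68726638 22.73099114]
side {'n': 1503, 'c': array([ 0.4999, -0.0216]), 'z': np.float64(0.0414), 'yaw': np.float64(-9.27), 'len': np.float64(0.0729), 'rms': 0.0011} to line 0.05752311696585172 {'n': 94, 'c': array([ 0.5016, -0.0823]), 'yaw': -8.25, 'len': np.float64(0.121), 'z': np.float64(0.0059)}
wrist {'n': 17650, 'c': array([ 0.4998, -0.0205]), 'z': np.float64(0.0402), 'yaw': np.float64(-9.11), 'len': np.float64(0.0734), 'rms': 0.0006} to line 0.05859670822925476 {'n': 142, 'c': array([ 0.5562, -0.0878]), 'yaw': -10.6, 'len': np.float64(0.017), 'z': np.float64(0.0048)}
```

Request:
send_rows(deltas="0 0 -0.005 0; 0.01 0 -0.008 0; 0.019 0 -0.007 0; 0.019 0 -0.003 0; 0.019 0 -0.0015 0")

```text
t: 6.95
eef_pos: [0.502, -0.008, 0.0823]
tool_rot: [-0.0, 0.757, 0.654, -0.0]
contact_force: [-2.2, 1.4, 13.7]
gripper_width: 0.4
grasp_force: 7.2
```

Request:
send_rows(deltas="0 0 0.0005 0; -0.007 0 0.0005 -0.2; -0.02 0 0.0005 -0.4; -0.032 0 0.0005 -0.6; -0.038 0 0.0005 -0.6")

```text
t: 7.45
eef_pos: [0.496, -0.0476, 0.083]
tool_rot: [-0.0, 0.754, 0.657, -0.0]
contact_force: [-5.1, 0.6, 15.3]
gripper_width: 0.402
grasp_force: 7.6
```

```bash
python3 c.py
```

```text
7.45 [ 0.496  -0.0476  0.083 ] [-5.14783793  0.57758923 15.26801337]
side {'n': 1552, 'c': array([ 0.4968, -0.0415]), 'z': np.float64(0.0415), 'yaw': np.float64(-9.03), 'len': np.float64(0.0729), 'rms': 0.0011} to line 0.03738374015134477 {'n': 94, 'c': array([ 0.5017, -0.0821]), 'yaw': -8.49, 'len': np.float64(0.12), 'z': np.float64(0.0059)}
wrist {'n': 17493, 'c': array([ 0.4968, -0.0404]), 'z': np.float64(0.0402), 'yaw': np.float64(-8.79), 'len': np.float64(0.0735), 'rms': 0.0006} to line 0.03847193971760406 {'n': 155, 'c': array([ 0.5555, -0.0882]), 'yaw': -8.47, 'len': np.float64(0.018), 'z': np.float64(0.0047)}
```

Request:
send_rows(deltas="0 0 -0.005 0; 0.01 0 -0.008 0; 0.019 0 -0.007 0; 0.019 0 -0.003 0; 0.019 0 -0.001 0")

```text
t: 8.15
eef_pos: [0.4987, -0.0269, 0.0826]
tool_rot: [-0.0, 0.753, 0.658, -0.0]
contact_force: [0.4, 0.4, 2.0]
gripper_width: 0.401
grasp_force: 1.3
```

Request:
send_rows(deltas="0 0 0.0005 0; -0.007 0 0.0005 -0.2; -0.02 0 0.0005 -0.4; -0.032 0 0.0005 -0.5; -0.038 0 0.0005 -0.5")

```text
t: 8.65
eef_pos: [0.4931, -0.0667, 0.0831]
tool_rot: [-0.0, 0.751, 0.66, -0.001]
contact_force: [-3.8, 0.6, 9.6]
gripper_width: 0.397
grasp_force: 4.6
```

```bash
python3 c.py
```

```text
8.65 [ 0.4931 -0.0667  0.0831] [-3.81743514  0.64559448  9.6488672 ]
side {'n': 1676, 'c': array([ 0.4944, -0.0611]), 'z': np.float64(0.0414), 'yaw': np.float64(-8.56), 'len': np.float64(0.0735), 'rms': 0.001} to line 0.01764340315672041 {'n': 94, 'c': array([ 0.5029, -0.0826]), 'yaw': -8.14, 'len': np.float64(0.122), 'z': np.float64(0.0061)}
wrist {'n': 17009, 'c': array([ 0.4939, -0.06  ]), 'z': np.float64(0.0402), 'yaw': np.float64(-8.47), 'len': np.float64(0.0728), 'rms': 0.0006} to line 0.018658561208698497 {'n': 157, 'c': array([ 0.5557, -0.0881]), 'yaw': -8.02, 'len': np.float64(0.017), 'z': np.float64(0.0049)}
```

Request:
send_rows(deltas="0 0 -0.005 0; 0.01 0 -0.008 0; 0.018 0 -0.007 0; 0.018 0 -0.003 0; 0.018 0 -0.0005 0")

```text
t: 9.35
eef_pos: [0.496, -0.0468, 0.0828]
tool_rot: [-0.0, 0.75, 0.661, -0.0]
contact_force: [0.2, 0.3, 0.7]
gripper_width: 0.397
grasp_force: 0.3
```

Request:
send_rows(deltas="0 0 0.001 0; -0.007 0 0.001 0; -0.019 0 0.001 0; -0.03 0 0.001 0; -0.037 0 0.001 0")

```text
t: 9.85
eef_pos: [0.4906, -0.0852, 0.083]
tool_rot: [-0.0, 0.751, 0.66, -0.001]
contact_force: [-5.3, 1.5, 15.9]
gripper_width: 0.396
grasp_force: 7.7
```

Request:
send_rows(deltas="0 0 0 0; 0 0 0 0; 0 0 0 0")

```text
t: 10.15
eef_pos: [0.4907, -0.0846, 0.083]
tool_rot: [-0.0, 0.751, 0.66, -0.001]
contact_force: [-4.9, 0.8, 15.2]
gripper_width: 0.399
grasp_force: 7.9
```

Request:
send_rows(deltas="0 0 -0.003 0; 0 0 -0.01 0; 0 0 -0.03 0; 0 0 -0.06 0; 0 0 -0.09 0")

```text
t: 10.65
eef_pos: [0.491, -0.0842, 0.1731]
tool_rot: [-0.0, 0.751, 0.661, -0.0]
contact_force: [-0.1, -0.0, -0.8]
gripper_width: 0.401
grasp_force: 0.0
```

Request:
send_rows(deltas="0 0.02 0 0; -0.02 0.05 -0.02 0; -0.04 0.08 -0.04 0; -0.05 0.08 -0.04 0; -0.05 0.08 -0.04 0")

```text
t: 11.15
eef_pos: [0.5642, -0.146, 0.2123]
tool_rot: [0.0, 0.752, 0.659, -0.0]
contact_force: [-0.1, 0.1, -0.2]
gripper_width: 0.4
grasp_force: 0.0
```

```bash
python3 c.py
python3 - <<'E'
from h import *
p=bot.read_camera("wrist");save(p,"w2")
E
```

```text
11.15 [ 0.5642 -0.146   0.2123] [-0.12915248  0.12282956 -0.2091507 ]
side {'n': 1795, 'c': array([ 0.491 , -0.0795]), 'z': np.float64(0.0413), 'yaw': np.float64(-8.6), 'len': np.float64(0.0725), 'rms': 0.001} to line -0.0010558900669107752 {'n': 23, 'c': array([ 0.5012, -0.0834]), 'yaw': -8.34, 'len': np.float64(0.122), 'z': np.float64(0.0062)}
wrist None to line None {'n': 185, 'c': array([ 0.5466, -0.0867]), 'yaw': -7.41, 'len': np.float64(0.035), 'z': np.float64(0.0048)}
```

View pics/w2.png

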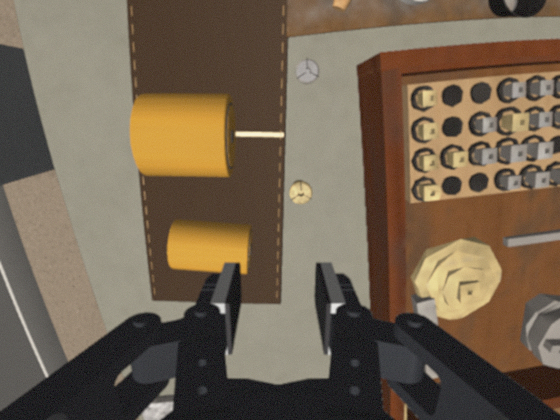

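Run:
```python
from h import *
for c in ["wrist","wrist","scene"]:
    p=bot.read_camera(c); print([(m["confidence"],int(m["mask"].sum()),np.argwhere(m["mask"]).mean(0).round()) for m in bot.masks_of(p,"fat_shell")])
    f=fit(p);l=line(p); print(f,l)
    if f: print("gap mm",1e3*(f["c"]-l["c"])@[.146,.989])
```

```text
[(0.73, 8384, array([134., 183.]))]
{'n': 7400, 'c': array([ 0.4922, -0.0782]), 'z': np.float64(0.0402), 'yaw': np.float64(-8.36), 'len': np.float64(0.0735), 'rms': 0.0006} {'n': 189, 'c': array([ 0.5465, -0.0868]), 'yaw': -7.74, 'len': np.float64(0.036), 'z': np.float64(0.0046)}
gap mm 0.5776000000000021
[(0.84, 8302, array([133., 182.]))]
{'n': 7369, 'c': array([ 0.4921, -0.0782]), 'z': np.float64(0.0402), 'yaw': np.float64(-8.32), 'len': np.float64(0.0737), 'rms': 0.0007} {'n': 186, 'c': array([ 0.5464, -0.0866]), 'yaw': -7.52, 'len': np.float64(0.036), 'z': np.float64(0.0047)}
gap mm 0.3797999999999906
[(0.93, 1781, array([228., 303.]))]
{'n': 1188, 'c': array([ 0.4875, -0.0784]), 'z': np.float64(0.0393), 'yaw': np.float64(-8.25), 'len': np.float64(0.0725), 'rms': 0.0011} {'n': 22, 'c': array([ 0.5031, -0.0819]), 'yaw': -8.87, 'len': np.float64(0.124), 'z': np.float64(0.0037)}
gap mm 1.1839000000000026
```

```bash
python3 -c "
from station import bot
print(bot.hand_in())"
```

```text
the job is handed in; nothing more can be done
None
```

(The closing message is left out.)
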